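Send the remote tray through its caddy and brake it at the mark

ROBOT

A 6-joint arm with a two-finger parallel gripper is mounted at the origin on the work surface. World frame = base frame: x ahead of the robot, y to its left, z up, the work surface at z = 0. Lengths are in m, angles in degrees, forces in N, time in s.
With the tool pointing down it reaches from about 0.4 to 0.825 m from the base axis. Payload 7 kg.
Tool frame: the origin (TCP) lies on the centre line of the jaws, within the pads' length; the fingertips stand 19 mm ahead of it and the grasp point (between the pads) is the TCP (r.tips_ahead is the distance from the TCP to the fingertips, in m); z points along the fingers, y is the line along which they close (so a half turn about z gives the same grasp; the last joint's range is limited). The gripper opens to 88 mm and grips with 3 to 60 N. Pads are 19 mm wide; open, the fingers measure 130 mm over their backs; the gripper's body (78 mm by 193 mm) begins 47 mm behind the grasp point.
Start: joints at [85.262, 20.546, 0.682, 0, -70.136, -16.507], TCP at [0.245, 0.629, 0.246] pointing down, gripper open.
Joint ranges: [-176.03, 176.03], [-82.01, 121.73], [-58.28, 71.71], [-173.87, 95.51], [-174.79, -0.11], [-173.66, 173.66]. Speed limits (degrees/s): [136.94, 136.94, 172.46, 180, 180, 180].

INTERFACE

Orientations are given as [roll, pitch, yaw] about the fixed x, y, z axes, in that order (R = Rz(yaw) Ry(pitch) Rx(roll)).
In Python, from plant import r, viewer, close_job gives the robot as it stands. The module is installed in compiled form; this text tells all that it offers.
- The arm moves only by the tool arm_command, never from a script. Its arguments are lists of equal length, an entry for each row: "travel": the shift along the world's x, y, z scaled (see below), a list of three; "delta_rot": the turn, a rotation vector about the world's x, y, z scaled (see below), a list of three. In form: {"travel": [[dx, dy, dz], ...], "delta_rot": [[rx, ry, rz], ...]}. A call has 1 to 20 rows; each row is the pose to reach, as a shift and turn from the pose commanded when the call began; what a row does not reach only later rows make up. The controller multiplies each number of a shift by 0.5 m and each number of a turn by 90 degrees. A row lasts 1/8 s, in which the tool goes at most 62.5 mm and 10.7 degrees, less where a joint would pass 70% of its speed; a pose out of reach is approached as far as the arm can. A call with a number of a shift or a turn outside -1 to 1 is refused whole. A call with a gripper value outside its range is refused whole. "grip" is the opening, from 0 (shut) to 1 (fully open), set as the call begins (left out, the last holds). The fingers move at their own pace and stop on an object; "newtons" is the grip in N (left out, the last holds). Time passes only in rows, so rows that repeat a pose let the fingers close. It gives the time, the measured TCP pose, the force, the opening and the grip force at its end, in the units of the state.
- r.get_state(): the state, without advancing time (a new reading comes with each control period).
- viewer.capture(name): name is "scene" or "top" or "wrist"; returns a dict with "img" (384x512x3 uint8, red, green, blue), "camera_matrix" (3x3 intrinsics, pixels), "R" (3x3) and "t" (3): a world point X has camera coordinates R X + t; the wrist camera has in their place "mount" (4x4, takes a point from camera to tool coordinates, whose origin is the TCP and whose axes are the flange's). Camera axes: x right, y down, z forward; pixel columns grow to the right and rows downward; lengths in m; the calibration is good to about 2 mm. A picture is of the moment at which its call begins: read the wrist's pose just before it. There is no depth.
- close_job(): hands the job in; it is judged then, once.
The state is a dict: "time_s": time; "joints": joint angles; "qd": joint speeds; "joint_torque": joint torques, N m; "tcp_pos": TCP position; "eef_rot": TCP orientation; "contact_force": force on the tool from outside, world axes, zero at the start; "moment": the same for the moment, N m; "gripper_width": finger opening in m; "gripper_force": force on a finger pad.
Only numpy, scipy, OpenCV 4.12 (cv2) and the standard library are available. Lean on these libraries where they do the work, as an engineer would, in place of code of your own. Each camera call takes 0.05 s, during which the arm holds its last target. There are 200 camera calls.

TASK

Push the heavy, free-running white remote tray along its track so that it glides under the black caddy and out on the other side, and bring it to rest with its middle level with the green mark clips, without it ever running into the red end stop. Start and brake it so softly that the remote in its sprung cradle never bumps the ends of its recess, leave the ornaments alone, and finish with the tray standing still at the mark and let go.

Things in the scene. Friction and masses are not known exactly. Their poses are not given: they have to be found in the camera images.
- caddy: Black remote caddy, open-ended, fixed astride a straight track. Origin: at z=0, middle of the caddy; y axis = direction of travel, x across. It covers the track from y=-65 to +65 mm: inner side walls at x=+-57, roof underside z=50, rim of the shallow compartment on top z=70, 140 wide in x. The fingers cannot follow the tray in there.
- tray (a joint): Tray middle along the caddy's y axis (m), 0 = under the caddy; starts at -0.265 to -0.210, at rest; meets the red stop at 0.320, a hidden pin at -0.290. Ball runners: tray 1.45 kg nominal (0.7 to 1.4 times that) plus the remote; drag 0.2 N per m/s, dry friction 0.01 N: it coasts for seconds. It needs some 0.08 m/s to coast through the caddy.
- tray_mid (a point): Centre of the white tray's top, z=46 mm. The tray is a solid flat-faced block 100 mm wide (x), 110 mm long (y; end faces 55 mm from its middle), z=12 to 46 mm, captive on the track, the remote sunk in its top out of reach. Too wide to grip: push or brake it on its end faces with the closed fingers inside the track.
- mark: The mark: a pair of bright green clips, 12 mm long in y, on both rails and sticking out 15 mm on each side, beyond the caddy (tops at z=28 mm). Origin at z=0 on the track's middle line, level with the clips; axes as the caddy's. It stands at 190 to 255 mm along the caddy's y axis.
- vase: Green glass bud vase, 68 mm across, 140 mm tall, origin centre of the underside. Leave alone.
- egg_a: White porcelain egg ornament, 48 mm across, 60 mm tall, origin centre of the underside. Leave alone.
- egg_b: Second, equal porcelain egg. Leave alone.
- dish: Aluminium key dish, 110 mm across, 22 mm tall, origin centre of the underside. Leave alone.
- stop_face (a point): Middle of the near face of the red end stop: 375 mm along the caddy's y axis, z=33 mm. The block is 114 mm wide, its top at z=55 mm. The track floor is at z=10 mm, 140 mm wide, from caddy y=-365 to +390 mm; rails on both long edges (inner faces at x=+-57 mm, tops z=22 mm). The other end is open.
- remote (a joint): Shift of the remote in its recess along the tray (m), 0 = centred, + in the direction of travel. Grey remote 36 x 78 mm, 150 g, sunk in the tray top on a spring-centred slide (3.75 N/m, period 1.26 s, light damping 0.15 N per m/s); it bumps the ends at 10 mm either way. A sudden speed change of the tray of 0.05 m/s swings it about 8 mm; a steady 0.08 m/s2 holds it 3 mm off.

How it is judged (in metres and radians):
On the way, in this order (a step that is already met when the one before it is completed fails the run):
1. the tray has run out from under the caddy (value of joint tray above 0.12 m).
2. the tray is at rest at the mark (y of tray_mid in the frame of mark between -0.012 and 0.012 m and velocity of joint tray between -0.01 and 0.01 m/s), for 1 s.
At the end, for the whole second after the job is handed in: The tray stands still (under 10 mm/s) with its middle within 12 mm of the green mark along the track, released (all of step 2); the robot touches nothing.
It fails at once if the tray runs into the red end stop (value of joint tray above 0.318 m).
It fails at once if the remote is jolted against the ends of its recess (10 mm off centre) (value of joint remote above 0.01 m or value of joint remote below -0.01 m).
It fails at once if an ornament is disturbed (distance of any of vase, egg_a, egg_b, dish from where it was at the start of the episode above 0.015 m).
It also fails if it takes over 45 s, if anything falls off the work surface, if the arm or the gripper's body presses on something with over 40 N, if the wrist force passes 120 N, or if a joint passes its speed limit or range.

## Working session

There is one attempt and no reset: what is moved stays moved. The work goes in short steps, Python scripts to look and compute and a tool call to move; the robot and the scene stay as the last step left them, time stands still between calls to the robot, and variables do not carry over. Pictures are saved under pics/ and viewed, at most 10 in all, crops included, and the job is handed in when it is done.

Besides the shell and the picture viewer there is one more tool, called after "Emit:" by a JSON object that holds its "op" and its "data", one argument or row to a line. arm_command: Moves the arm, as the interface text tells. Shifts and turns lie within -1 to 1; 1 stands for 0.5 m of shift or 90 degrees of turn. Its arguments: {"type":"object","properties":{"travel":{"type":"array"},"delta_rot":{"type":"array"},"grip":{"type":"number"},"newtons":{"type":"number"}},"required":["travel","delta_rot"]}

```bash
mkdir -p pics; python3 - <<'E'
from plant import r, viewer
import cv2, numpy as np
s=r.get_state();print(s['time_s'],s['tcp_pos'],s['eef_rot'],s['gripper_width'])
for n in("scene","top"):
    c=viewer.capture(n);cv2.imwrite(f"pics/{n}.png",c['img'][:,:,::-1]);np.savez(f"{n}.npz",**c)
    print(n,c['camera_matrix'].round(1).tolist(),c['R'].round(3).tolist(),c['t'].round(3).tolist())
E
```

```text
0.0 [0.24445097 0.62866156 0.24462201] [ 1.79902807e+02 -8.61177296e-03 -2.12550089e+01] 0.08751761729510428
scene [[395.7, 0.0, 249.1], [0.0, 395.7, 190.7], [0.0, 0.0, 1.0]] [[0.444, 0.896, 0.016], [0.662, -0.316, -0.68], [-0.604, 0.313, -0.733]] [-0.346, -0.363, 1.27]
top [[389.5, 0.0, 257.6], [0.0, 389.5, 190.8], [0.0, 0.0, 1.0]] [[0.025, -1.0, 0.007], [-0.987, -0.026, -0.161], [0.161, -0.003, -0.987]] [0.059, 0.635, 1.0]
```

View pics/top.png

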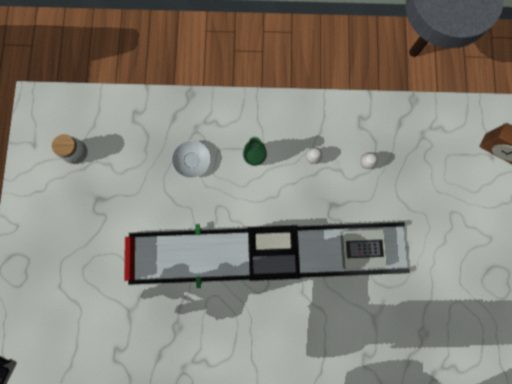

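View pics/scene.png

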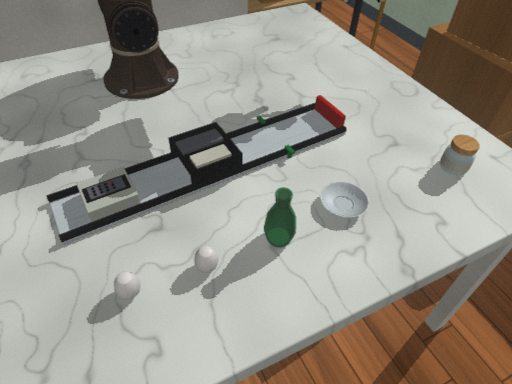

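The top view shows the tray near (364,249), caddy at (274,252), clips at (198,229) and (198,282), and the red stop at (128,258). Travel is toward world +y. The ornaments sit at row ~155, well clear. The scene view agrees with this.

```bash
cat > h.py <<'E'
import numpy as np, cv2
def ray(c,uv,z):
    d=c['R'].T@np.linalg.inv(c['camera_matrix'])@np.array([*uv,1.]); o=-c['R'].T@c['t']
    return o+d*(z-o[2])/d[2]
def blobs(mask,amin):
    n,l,s,ce=cv2.connectedComponentsWithStats(mask.astype(np.uint8))
    return [(s[i],ce[i],l==i) for i in range(1,n) if s[i,4]>=amin]
E
python3 - <<'E'
from h import *
for n in("top","scene"):
    c=dict(np.load(n+".npz"));im=c['img'].astype(int);R,G,B=im[...,0],im[...,1],im[...,2]
    print(n)
    for nm,m,z,a in(("green",(G>R*1.5+15)&(G>B*1.4+10),.02,6),("red",(R>110)&(G<60)&(B<60),.055,40)):
        for s,ce,_ in blobs(m,a):
            print(nm,s.tolist(),ce.round(1),ray(c,ce,z).round(4))
c=dict(np.load("top.npz"));im=c['img'];g=im.max(2)
dark=(g<60)
for s,ce,l in blobs(dark,300): print("dark",s.tolist(),ce.round(1))
for v in (240,248,256,264): print(v,[(u,int(g[v,u])) for u in range(292,304)])
print("col",[(v,int(g[v,274])) for v in range(222,284)])
for v in(236,242,265): print(v,[(u,im[v,u].tolist()) for u in list(range(338,350))+list(range(378,392))])
c0=im[215:300,110:425]
cv2.imwrite("pics/crop.png",cv2.resize(c0[:,:,::-1],None,fx=2.5,fy=2.5,interpolation=cv2.INTER_CUBIC))
E
```

```text
top
green [246, 148, 17, 15, 110] [253.7 155. ] [0.7405 0.0888 0.02  ]
green [195, 225, 5, 9, 35] [197.2 229.4] [0.5272 0.2374 0.02  ]
green [196, 278, 5, 9, 32] [198.1 281.7] [0.388  0.2282 0.02  ]
red [125, 237, 5, 43, 172] [126.9 258.3] [0.4454 0.4117 0.055 ]
scene
green [258, 117, 7, 7, 24] [260.9 119.8] [0.3832 0.2324 0.02  ]
green [285, 145, 10, 12, 51] [289.3 150. ] [0.5263 0.2397 0.02  ]
green [269, 228, 20, 17, 163] [278.6 235.5] [0.7502 0.0827 0.02  ]
red [318, 96, 27, 22, 98] [330.9 106.2] [0.4515 0.4119 0.055 ]
dark [0, 0, 407, 16, 3791] [222.    5.8]
dark [434, 31, 53, 17, 373] [456.9  40.8]
dark [199, 223, 210, 61, 3058] [287.4 254.1]
dark [129, 231, 68, 53, 649] [155.8 258.2]
dark [346, 241, 31, 17, 302] [358.5 248.5]
240 [(292, 16), (293, 10), (294, 11), (295, 10), (296, 14), (297, 31), (298, 70), (299, 101), (300, 111), (301, 110), (302, 110), (303, 112)]
248 [(292, 12), (293, 8), (294, 12), (295, 9), (296, 14), (297, 18), (298, 52), (299, 97), (300, 110), (301, 111), (302, 113), (303, 113)]
256 [(292, 53), (293, 54), (294, 46), (295, 25), (296, 14), (297, 13), (298,
[... 2031 characters left out ...]
 110, 110]), (389, [105, 112, 112]), (390, [105, 111, 112]), (391, [104, 111, 111])]
265 [(338, [105, 110, 110]), (339, [105, 110, 111]), (340, [104, 111, 110]), (341, [100, 104, 105]), (342, [86, 90, 89]), (343, [67, 70, 67]), (344, [69, 73, 68]), (345, [88, 92, 86]), (346, [101, 105, 97]), (347, [104, 109, 102]), (348, [105, 110, 103]), (349, [104, 108, 102]), (378, [153, 160, 149]), (379, [150, 157, 147]), (380, [150, 157, 146]), (381, [149, 156, 145]), (382, [151, 158, 148]), (383, [152, 159, 148]), (384, [150, 158, 147]), (385, [147, 153, 145]), (386, [138, 143, 139]), (387, [138, 145, 144]), (388, [139, 145, 146]), (389, [138, 145, 146]), (390, [141, 148, 149]), (391, [150, 157, 158])]
```

View pics/crop.png

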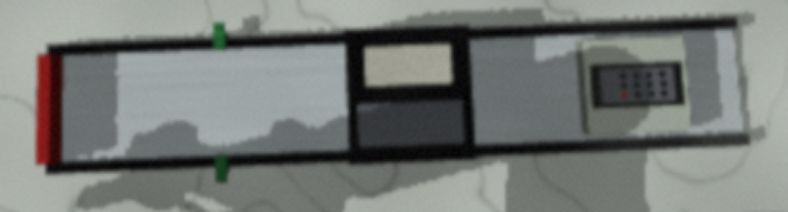

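The crop shows the clips level with each other across the track, the red stop at far left, and the tray's front edge (u≈343.5) and rear edge (u≈384) standing out clearly. Next I fit the track line.

```bash
python3 - <<'E'
from h import *
c=dict(np.load("top.npz"));g=c['img'].max(2).astype(float)
def fit(cols,v0,v1):
    P=[]
    for u in cols:
        s=g[v0:v1,u]; w=np.clip(70-s,0,None)
        if w.sum()>20: P.append(ray(c,(u,v0+(w*np.arange(v1-v0)).sum()/w.sum()),.02))
    P=np.array(P); k=np.polyfit(P[:,1],P[:,0],1); res=P[:,0]-np.polyval(k,P[:,1])
    k=np.polyfit(P[abs(res)<.003,1],P[abs(res)<.003,0],1); return k
cols=[u for u in range(140,400) if not(190<u<206 or 240<u<306)]
ka=fit(cols,222,240); kb=fit(cols,266,290)
print("rail far",ka,"near",kb,"sep",np.polyval(ka,0)-np.polyval(kb,0))
k=(ka+kb)/2; th=np.arctan(k[0]); d=np.array([np.sin(th),np.cos(th)]); print("angle",np.degrees(th),"x at y=0",k[1])
p0=np.array([k[1],0]); S=lambda p:(p[:2]-p0)@d
print("clips",[S(ray(c,u,z)).round(4) for u in((197.2,229.4),(198.1,281.7)) for z in(.02,.028)])
print("caddy right top", [S(ray(c,(u,v),.07)).round(4) for u,v in((298.2,240),(298.5,248),(299,256),(299.4,264))])
for v in(240,250,260): print("left",[(u,int(g[v,u])) for u in range(242,254)])
print("tray front",[S(ray(c,p,.046)).round(4) for p in((343.3,242),(344.7,265))],"rear",[S(ray(c,p,.046)).round(4) for p in((384,242),(385.8,265))])
print("red",[S(ray(c,(u,258),.055)).round(4) for u in(124.5,130)])
print("track end",[(u,int(g[255,u])) for u in range(400,414)], S(ray(c,(407,255),.01)))
E
```

```text
rail far [-0.0646886   0.53573511] near [-0.06518472  0.40976824] sep 0.1259668683351371
angle -3.715380079997157 x at y=0 0.47275167416335495
clips [np.float64(0.2334), np.float64(0.2323), np.float64(0.2331), np.float64(0.2319)]
caddy right top [np.float64(-0.0353), np.float64(-0.0349), np.float64(-0.0351), np.float64(-0.0349)]
left [(242, 168), (243, 166), (244, 167), (245, 167), (246, 166), (247, 152), (248, 90), (249, 33), (250, 17), (251, 11), (252, 12), (253, 9)]
left [(242, 168), (243, 168), (244, 169), (245, 168), (246, 166), (247, 155), (248, 104), (249, 47), (250, 17), (251, 12), (252, 8), (253, 11)]
left [(242, 168), (243, 168), (244, 167), (245, 163), (246, 162), (247, 161), (248, 143), (249, 77), (250, 23), (251, 11), (252, 26), (253, 51)]
tray front [np.float64(-0.1576), np.float64(-0.1568)] rear [np.float64(-0.266), np.float64(-0.2652)]
red [np.float64(0.4188), np.float64(0.4045)]
track end [(400, 162), (401, 163), (402, 163), (403, 162), (404, 164), (405, 159), (406, 131), (407, 121), (408, 135), (409, 167), (410, 177), (411, 178), (412, 177), (413, 179)] -0.33776846768849345
```

Emit:
{"op": "arm_command", "data": {
  "travel": [
    [0.05,-0.08,0],
    [0.1,-0.17,0],
    [0.15,-0.27,0],
    [0.2,-0.37,0],
    [0.25,-0.47,0],
    [0.3,-0.57,0],
    [0.35,-0.67,0],
    [0.4,-0.77,0],
    [0.45,-0.87,0],
    [0.48,-0.94,0],
    [0.5,-1.0,0],
    [0.5,-1.0,0]
  ],
  "delta_rot": [
    [0,0,-0.06],
    [0,0,-0.12],
    [0,0,-0.19],
    [0,0,-0.26],
    [0,0,-0.33],
    [0,0,-0.4],
    [0,0,-0.47],
    [0,0,-0.54],
    [0,0,-0.61],
    [0,0,-0.68],
    [0,0,-0.722],
    [0,0,-0.722]
  ],
  "grip": 0
}}

```text
time_s: 1.6
tcp_pos: [0.4947, 0.1272, 0.2452]
eef_rot: [180.0, -0.0, -86.4]
contact_force: [-0.9, 0.5, -1.0]
gripper_width: -0.0
gripper_force: 0.0
```

Emit:
{"op": "arm_command", "data": {
  "travel": [
    [0,-0.07,0],
    [0,-0.18,0],
    [0,-0.29,0],
    [0,-0.4,0],
    [0,-0.51,0],
    [0,-0.62,0],
    [0,-0.73,0],
    [-0.006,-0.8,0],
    [-0.006,-0.84,0],
    [-0.006,-0.84,-0.1],
    [-0.006,-0.84,-0.2],
    [-0.006,-0.84,-0.3],
    [-0.006,-0.84,-0.37],
    [-0.006,-0.84,-0.408],
    [-0.006,-0.84,-0.408]
  ],
  "delta_rot": [
    [0,0,0],
    [0,0,0],
    [0,0,0],
    [0,0,0],
    [0,0,0],
    [0,0,0],
    [0,0,0],
    [0,0,0],
    [0,0,0],
    [0,0,0],
    [0,0,0],
    [0,0,0],
    [0,0,0],
    [0,0,0],
    [0,0,0]
  ]
}}

```text
time_s: 3.48
tcp_pos: [0.4909, -0.2898, 0.04]
eef_rot: [179.8, 0.1, -86.2]
contact_force: [0.1, -0.3, 0.5]
gripper_width: 0.0002
gripper_force: 0.0
```

```bash
python3 - <<'E'
from plant import r, viewer
import cv2, numpy as np
s=r.get_state();print(s['time_s'],s['tcp_pos'],s['eef_rot'])
a=viewer.capture("scene");b=viewer.capture("top")
i1=cv2.resize(a['img'][90:250,30:230],None,fx=4,fy=3.6)[:288*2];i2=b['img'][200:300,290:450]
cv2.imwrite("pics/p2.png",cv2.resize(i1,(700,340))[:,:,::-1]);
cv2.imwrite("pics/p3.png",np.vstack([cv2.resize(a['img'][130:240,30:190],(480,330)),cv2.resize(i2[20:90],(480,210))])[:,:,::-1])
E
```

```text
3.475 [ 0.49092037 -0.28984528  0.04004874] [ 1.79810345e+02  6.18214108e-02 -8.61579493e+01]
```

View pics/p3.png

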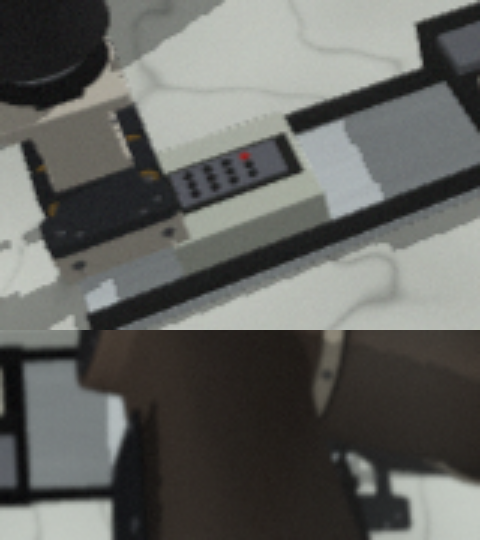

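The closed fingers are in the track about 13 mm behind the tray, square to it and clear of the rails. I'll start the soft push.

Emit:
{"op": "arm_command", "data": {
  "travel": [
    [-0.0004,0.006,0],
    [-0.0008,0.013,0],
    [-0.0012,0.018,0],
    [-0.0014,0.021,0],
    [-0.0015,0.0235,0],
    [-0.0017,0.0259,0],
    [-0.0018,0.0284,0],
    [-0.002,0.0309,0],
    [-0.0022,0.0334,0],
    [-0.0023,0.0359,0],
    [-0.0025,0.0389,0],
    [-0.0028,0.0429,0],
    [-0.0031,0.0481,0],
    [-0.0035,0.0545,0],
    [-0.004,0.0621,0],
    [-0.0046,0.0709,0],
    [-0.0053,0.0808,0],
    [-0.006,0.092,0],
    [-0.0068,0.1044,0],
    [-0.0077,0.118,0]
  ],
  "delta_rot": [
    [0,0,0],
    [0,0,0],
    [0,0,0],
    [0,0,0],
    [0,0,0],
    [0,0,0],
    [0,0,0],
    [0,0,0],
    [0,0,0],
    [0,0,0],
    [0,0,0],
    [0,0,0],
    [0,0,0],
    [0,0,0],
    [0,0,0],
    [0,0,0],
    [0,0,0],
    [0,0,0],
    [0,0,0],
    [0,0,0]
  ]
}}

```text
time_s: 6.08
tcp_pos: [0.4877, -0.2315, 0.0416]
eef_rot: [-180.0, -0.0, -86.2]
contact_force: [0.3, -0.1, -0.4]
gripper_width: 0.0003
gripper_force: 0.0
```

Emit:
{"op": "arm_command", "data": {
  "travel": [
    [-0.001,0.0148,0],
    [-0.002,0.0307,0],
    [-0.0031,0.0479,0],
    [-0.0043,0.0663,0],
    [-0.0056,0.0858,0],
    [-0.0069,0.1066,0],
    [-0.0084,0.1285,0],
    [-0.0099,0.1517,0],
    [-0.0115,0.1758,0],
    [-0.0131,0.2006,0],
    [-0.0147,0.2255,0],
    [-0.0163,0.2505,0],
    [-0.0179,0.2754,0],
    [-0.0195,0.3004,0],
    [-0.0206,0.3163,0],
    [-0.0211,0.3243,0.01],
    [-0.0211,0.325,0.06],
    [-0.0211,0.325,0.13],
    [-0.0211,0.335,0.18],
    [-0.023,0.38,0.2]
  ],
  "delta_rot": [
    [0,0,0],
    [0,0,0],
    [0,0,0],
    [0,0,0],
    [0,0,0],
    [0,0,0],
    [0,0,0],
    [0,0,0],
    [0,0,0],
    [0,0,0],
    [0,0,0],
    [0,0,0],
    [0,0,0],
    [0,0,0],
    [0,0,0],
    [0,0,0],
    [0,0,0],
    [0,0,0],
    [0,0,0],
    [0,0,0]
  ]
}}

```text
time_s: 8.57
tcp_pos: [0.477, -0.0421, 0.1435]
eef_rot: [-179.8, 0.0, -86.3]
contact_force: [0.1, 0.3, -0.4]
gripper_width: 0.0006
gripper_force: 0.0
```

Emit:
{"op": "arm_command", "data": {
  "travel": [
    [-0.005,0.08,0],
    [-0.012,0.18,0],
    [-0.018,0.28,0],
    [-0.025,0.39,0],
    [-0.032,0.49,-0.03],
    [-0.0365,0.56,-0.1],
    [-0.0375,0.577,-0.17],
    [-0.0375,0.577,-0.2]
  ],
  "delta_rot": [
    [0,0,0],
    [0,0,0],
    [0,0,0],
    [0,0,0],
    [0,0,0],
    [0,0,0],
    [0,0,0],
    [0,0,0]
  ]
}}

```text
time_s: 9.57
tcp_pos: [0.4567, 0.2464, 0.04]
eef_rot: [179.9, -0.1, -86.2]
contact_force: [-0.3, -0.5, 0.3]
gripper_width: 0.0004
gripper_force: 0.0
```

```bash
python3 - <<'E'
from plant import r, viewer
import cv2, numpy as np
s=r.get_state();print(s['time_s'],s['tcp_pos'])
a=viewer.capture("scene");np.savez("a1.npz",**a);print(r.get_state()['time_s'])
cv2.imwrite("pics/p4.png",cv2.resize(a['img'][70:230,140:370],(690,480),interpolation=cv2.INTER_CUBIC)[:,:,::-1])
E
```

```text
9.575 [0.45671282 0.24640656 0.04002462]
9.625
```

View pics/p4.png

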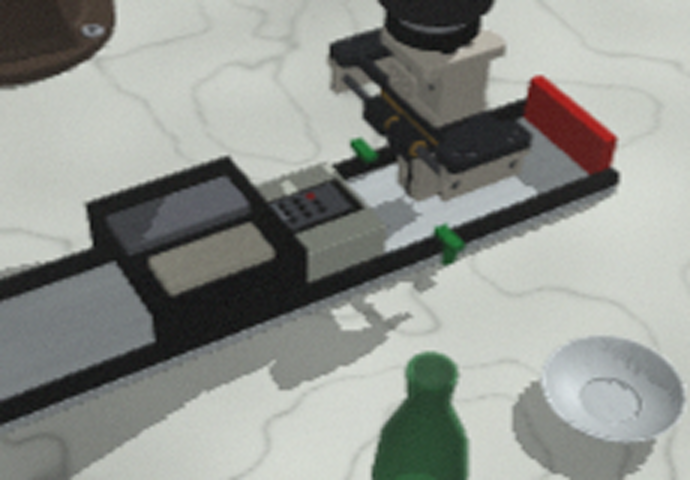

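The tray is half out of the caddy with its front top corners at about (268,148) and (252,125). The fingers are down in the track ahead of it.

```bash
cat >> h.py <<'E'
p0=np.array([.47275,0]); th=np.radians(-3.715); dd=np.array([np.sin(th),np.cos(th)]); nn=np.array([dd[1],-dd[0]])
S=lambda p:((p[:2]-p0)@dd, (p[:2]-p0)@nn)
def pix(c,s,x,z):
    w=np.array([*(p0+s*dd+x*nn),z]); q=c['camera_matrix']@(c['R']@w+c['t']); return q[:2]/q[2]
def prof(c,x,z=.046,s0=.1,s1=.36):
    ss=np.arange(s0,s1,.002); uv=np.array([pix(c,s,x,z) for s in ss],np.float32)
    return ss,cv2.remap(c['img'].max(2),uv[:,:1],uv[:,1:],cv2.INTER_LINEAR).ravel()
E
python3 - <<'E'
from h import *
c=dict(np.load("a1.npz"))
for p in((268.3,148),(252,125)): print(np.round(S(ray(c,p,.046)),4))
for x in(.02,.03,.04):
    ss,v=prof(c,x,s0=.14,s1=.24); print(x,[(round(float(a)*1e3),int(b)) for a,b in zip(ss,v)])
E
```

```text
[0.1758 0.0609]
[ 0.1869 -0.0375]
0.02 [(140, 39), (142, 37), (144, 44), (146, 44), (148, 37), (150, 33), (152, 39), (154, 42), (156, 41), (158, 33), (160, 36), (162, 35), (164, 36), (166, 36), (168, 39), (170, 39), (172, 33), (174, 30), (176, 50), (178, 82), (180, 115), (182, 143), (184, 166), (186, 181), (188, 185), (190, 186), (192, 186), (194, 189), (196, 188), (198, 189), (200, 188), (202, 188), (204, 187), (206, 187), (208, 188), (210, 188), (212, 190), (214, 190), (216, 185), (218, 169), (220, 128), (222, 79), (224, 70), (226, 80), (228, 100), (230, 103), (232, 104), (234, 106), (236, 107), (238, 106)]
0.03 [(140, 120), (142, 119), (144, 119), (146, 121), (148, 121), (150, 118), (152, 121), (154, 121), (156, 119), (158, 119), (160, 118), (162, 118), (164, 118), (166, 118), (168, 120), (170, 119), (172, 120), (174, 120), (176, 121), (178, 120), (180, 119), (182, 122), (184, 125), (186, 128), (188, 125), (190, 124), (192, 125), (194, 126), (196, 127), (198, 126), (200, 125), (202, 127), (204, 128), (206, 125), (208, 125), (210, 131), (212, 145), (214, 169), (216, 183), (218, 162), (220, 135), (222, 110), (224, 104), (226, 109), (228, 112), (230, 110), (232, 109), (234, 109), (236, 109), (238, 110)]
0.04 [(140, 120), (142, 120), (144, 119), (146, 119), (148, 120), (150, 120), (152, 120), (154, 119), (156, 118), (158, 119), (160, 120), (162, 120), (164, 121), (166, 121), (168, 119), (170, 120), (172, 121), (174, 121), (176, 123), (178, 121), (180, 120), (182, 121), (184, 125), (186, 127), (188, 127), (190, 126), (192, 125), (194, 125), (196, 126), (198, 126), (200, 125), (202, 127), (204, 127), (206, 125), (208, 126), (210, 127), (212, 130), (214, 147), (216, 166), (218, 186), (220, 180), (222, 177), (224, 181), (226, 177), (228, 170), (230, 170), (232, 175), (234, 179), (236, 174), (238, 172)]
```

```bash
python3 - <<'E'
from h import *
c=dict(np.load("a1.npz"));im=cv2.resize(c['img'][115:170,220:290],None,fx=11,fy=10.9,interpolation=cv2.INTER_NEAREST)
for s,col in((.18,(255,0,0)),(.2,(0,160,0)),(.22,(0,0,255))):
    for z in(.012,.046):
        a,b=[tuple(((pix(c,s,x,z)-[220,115]+.5)*[11,10.9]).astype(int).tolist()) for x in(-.05,.05)]
        cv2.line(im,a,b,col,1)
cv2.imwrite("pics/z.png",im[:,:,::-1])
E
```

```text
(no output)
```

View pics/z.png

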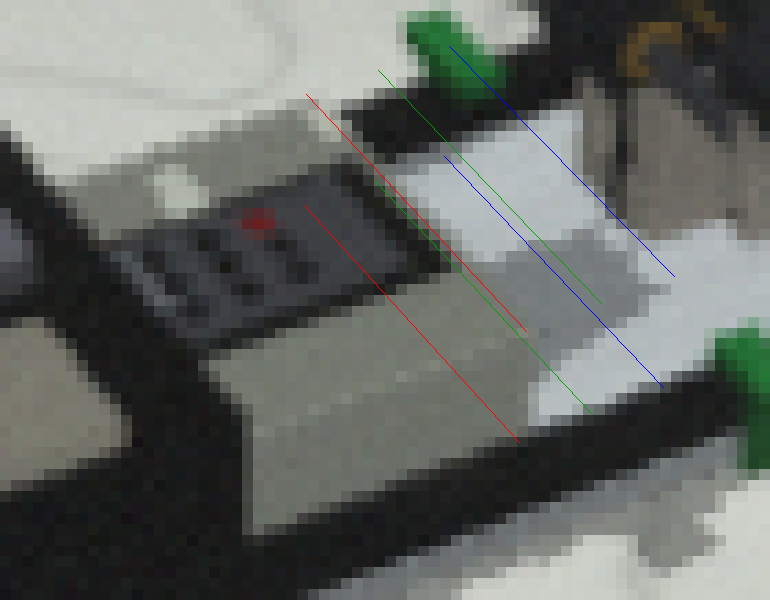

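The front top edge lies on the s=0.181 line, so the tray joint reads about 0.096. Next I hold briefly to measure its speed.

Emit:
{"op": "arm_command", "data": {
  "travel": [
    [0,0,0],
    [0,0,0],
    [0,0,0]
  ],
  "delta_rot": [
    [0,0,0],
    [0,0,0],
    [0,0,0]
  ]
}}

```text
time_s: 10.0
tcp_pos: [0.4581, 0.2467, 0.0427]
eef_rot: [-179.9, 0.1, -86.3]
contact_force: [-0.1, -0.8, -0.6]
gripper_width: 0.0006
gripper_force: 0.0
```

```bash
cat > t.py <<'E'
from plant import r, viewer
from h import *
import sys
n=sys.argv[1]
print(r.get_state()['time_s'])
c=viewer.capture("scene");np.savez(n+".npz",**c)
E
python3 t.py a2; python3 - <<'E'
from h import *
for n in("a1","a2"):
    c=dict(np.load(n+".npz"));im=c['img'].astype(np.float32)
    sat=im[...,0]-im[...,2]  # beige vs bluish floor
    for x,z in((.04,.046),(.046,.046),(.051,.04),(.051,.034)):
        ss=np.arange(.15,.25,.002); uv=np.array([pix(c,s,x,z) for s in ss],np.float32)
        v=cv2.remap(cv2.GaussianBlur(sat,(3,3),.6),uv[:,:1],uv[:,1:],cv2.INTER_LINEAR).ravel()
        print(n,x,z,[(round(float(a)*1e3),int(b)) for a,b in zip(ss,v)][::2])
E
```

```text
10.0
a1 0.04 0.046 [(150, 5), (154, 4), (158, 4), (162, 5), (166, 5), (170, 5), (174, 5), (178, 3), (182, -1), (186, -5), (190, -7), (194, -6), (198, -7), (202, -6), (206, -7), (210, -7), (214, -7), (218, -8), (222, -7), (226, -6), (230, -5), (234, -6), (238, -4), (242, 1), (246, 7)]
a1 0.046 0.046 [(150, 4), (154, 4), (158, 5), (162, 4), (166, 4), (170, 4), (174, 4), (178, 4), (182, 0), (186, -6), (190, -7), (194, -7), (198, -7), (202, -7), (206, -6), (210, -6), (214, -9), (218, -10), (222, -9), (226, -8), (230, -8), (234, -8), (238, -7), (242, 1), (246, 5)]
a1 0.051 0.04 [(150, 3), (154, 4), (158, 3), (162, 3), (166, 4), (170, 3), (174, 3), (178, 3), (182, -1), (186, -6), (190, -6), (194, -6), (198, -7), (202, -7), (206, -7), (210, -7), (214, -8), (218, -8), (222, -8), (226, -8), (230, -8), (234, -8), (238, -8), (242, -8), (246, -7)]
a1 0.051 0.034 [(150, 4), (154, 4), (158, 4), (162, 4), (166, 4), (170, 4), (174, 4), (178, 4), (182, 0), (186, -6), (190, -8), (194, -6), (198, -8), (202, -8), (206, -8), (210, -9), (214, -9), (218, -8), (222, -8), (226, -8), (230, -8), (234, -8), (23
[... 430 characters left out ...]
(194, 4), (198, 4), (202, 4), (206, 1), (210, -6), (214, -10), (218, -9), (222, -9), (226, -9), (230, -8), (234, -8), (238, -7), (242, -3), (246, 2)]
a2 0.051 0.04 [(150, 4), (154, 3), (158, 3), (162, 5), (166, 4), (170, 4), (174, 3), (178, 2), (182, 3), (186, 4), (190, 4), (194, 2), (198, 3), (202, 3), (206, 1), (210, -4), (214, -8), (218, -9), (222, -9), (226, -8), (230, -8), (234, -8), (238, -8), (242, -8), (246, -8)]
a2 0.051 0.034 [(150, 3), (154, 3), (158, 3), (162, 5), (166, 4), (170, 3), (174, 4), (178, 3), (182, 4), (186, 4), (190, 4), (194, 5), (198, 4), (202, 3), (206, 0), (210, -5), (214, -8), (218, -9), (222, -8), (226, -8), (230, -9), (234, -8), (238, -8), (242, -9), (246, -8)]
```

The tray front is at 0.2078 at t=10.0, moving at about 0.060 m/s. I'll retreat with it, matching its speed, and ease down to the mark.

Emit:
{"op": "arm_command", "data": {
  "travel": [
    [0,0,0],
    [-0.0001,0.002,0],
    [-0.0005,0.007,0],
    [-0.0009,0.014,0],
    [-0.0015,0.023,0],
    [-0.0021,0.0329,0],
    [-0.0028,0.0429,0],
    [-0.0034,0.0525,0],
    [-0.004,0.0615,0],
    [-0.0045,0.0697,0],
    [-0.005,0.077,0],
    [-0.0054,0.0836,0],
    [-0.0058,0.0894,0],
    [-0.0061,0.0942,0],
    [-0.0064,0.098,0],
    [-0.0065,0.1006,0],
    [-0.0066,0.102,0],
    [-0.0067,0.1026,0],
    [-0.0067,0.1026,0]
  ],
  "delta_rot": [
    [0,0,0],
    [0,0,0],
    [0,0,0],
    [0,0,0],
    [0,0,0],
    [0,0,0],
    [0,0,0],
    [0,0,0],
    [0,0,0],
    [0,0,0],
    [0,0,0],
    [0,0,0],
    [0,0,0],
    [0,0,0],
    [0,0,0],
    [0,0,0],
    [0,0,0],
    [0,0,0],
    [0,0,0]
  ]
}}

```text
time_s: 12.42
tcp_pos: [0.4541, 0.2979, 0.0416]
eef_rot: [180.0, -0.0, -86.2]
contact_force: [-0.4, -0.5, 0.4]
gripper_width: 0.0009
gripper_force: 0.0
```

```bash
cat > m.py <<'E'
from h import *
import sys
for n in sys.argv[1:]:
    c=dict(np.load(n+".npz"));im=c['img'].astype(np.float32)
    sat=cv2.GaussianBlur(im[...,0]-im[...,2],(3,3),.6); o=[]
    for x,z in((.04,.046),(.046,.046),(.051,.04),(.051,.034)):
        ss=np.arange(.15,.34,.001); uv=np.array([pix(c,s,x,z) for s in ss],np.float32)
        v=cv2.remap(sat,uv[:,:1],uv[:,1:],cv2.INTER_LINEAR).ravel()
        i=np.where((v[:-1]>-1.5)&(v[1:]<=-1.5))[0]; o.append([round(float(ss[j]),4) for j in i][:4])
    print(n,o)
E
python3 t.py b1; python3 t.py b2; python3 t.py b3; python3 m.py a1 a2 b1 b2 b3
python3 - <<'E'
from h import *
c=dict(np.load("b3.npz"));im=cv2.resize(c['img'][90:170,200:320],(720,480),interpolation=cv2.INTER_CUBIC)
cv2.imwrite("pics/b3.png",im[:,:,::-1])
E
```

```text
12.425
12.475
12.525
a1 [[0.181, 0.332], [0.182, 0.326], [0.182], [0.182]]
a2 [[0.208, 0.332], [0.207, 0.326], [0.207], [0.207]]
b1 [[0.287], [0.286], [0.284], [0.285]]
b2 [[0.288], [0.286], [0.284], [0.285]]
b3 [[0.287], [0.286], [0.284], [0.284]]
```

View pics/b3.png

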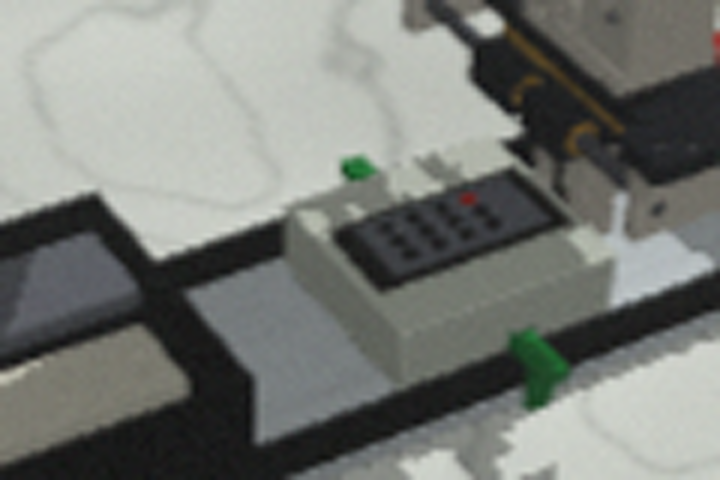

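The tray stands level with the clips, with its front at about 0.286 against the fingers. I'll hold for a second, then back off and recheck.

Emit:
{"op": "arm_command", "data": {
  "travel": [
    [0,0,0],
    [0,0,0],
    [0,0,0],
    [0,0,0],
    [0,0,0],
    [0,0,0],
    [0,0,0],
    [0,0,0],
    [-0.001,0.01,0],
    [-0.002,0.03,0],
    [-0.003,0.045,0],
    [-0.003,0.05,0.05],
    [-0.003,0.05,0.15],
    [-0.003,0.05,0.25],
    [-0.003,0.05,0.3],
    [-0.003,0.05,0.3]
  ],
  "delta_rot": [
    [0,0,0],
    [0,0,0],
    [0,0,0],
    [0,0,0],
    [0,0,0],
    [0,0,0],
    [0,0,0],
    [0,0,0],
    [0,0,0],
    [0,0,0],
    [0,0,0],
    [0,0,0],
    [0,0,0],
    [0,0,0],
    [0,0,0],
    [0,0,0]
  ]
}}

```text
time_s: 14.58
tcp_pos: [0.4534, 0.3243, 0.1941]
eef_rot: [-179.8, 0.2, -86.2]
contact_force: [-0.3, 0.1, -0.7]
gripper_width: 0.0006
gripper_force: 0.0
```

```bash
python3 t.py d1
```

```text
14.575
```

Emit:
{"op": "arm_command", "data": {
  "travel": [
    [0,0,0],
    [0,0,0],
    [0,0,0],
    [0,0,0],
    [0,0,0],
    [0,0,0],
    [0,0,0],
    [0,0,0],
    [0,0,0],
    [0,0,0],
    [0,0,0],
    [0,0,0]
  ],
  "delta_rot": [
    [0,0,0],
    [0,0,0],
    [0,0,0],
    [0,0,0],
    [0,0,0],
    [0,0,0],
    [0,0,0],
    [0,0,0],
    [0,0,0],
    [0,0,0],
    [0,0,0],
    [0,0,0]
  ]
}}

```text
time_s: 16.12
tcp_pos: [0.4526, 0.3229, 0.1915]
eef_rot: [180.0, -0.0, -86.2]
contact_force: [-0.4, 0.5, 0.1]
gripper_width: 0.0001
gripper_force: 0.0
```

```bash
python3 t.py d2; python3 m.py b3 d1 d2; python3 - <<'E'
from h import *
c=dict(np.load("d2.npz"));im=cv2.resize(c['img'][90:170,200:320],(720,480),interpolation=cv2.INTER_CUBIC)
cv2.imwrite("pics/d2.png",im[:,:,::-1])
E
```

```text
16.125
b3 [[0.287], [0.286], [0.284], [0.284]]
d1 [[0.286], [0.286], [0.285], [0.285]]
d2 [[0.286], [0.286], [0.284], [0.284]]
```

View pics/d2.png

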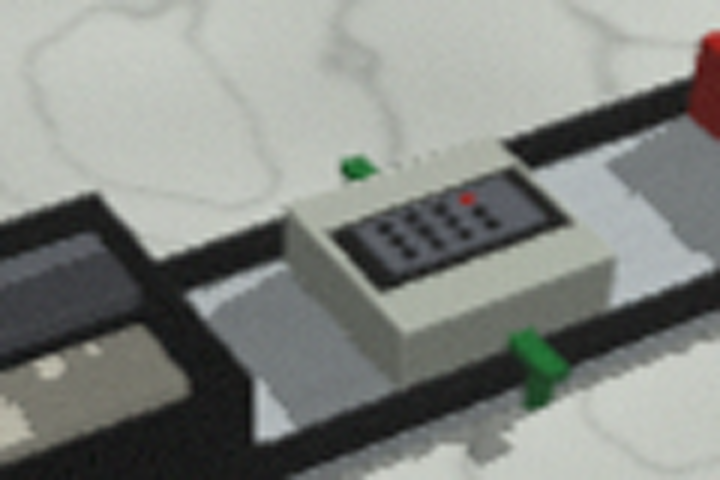

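```bash
python3 - <<'E'
from plant import viewer
from h import *
c=viewer.capture("top")
d=dict(np.load("d2.npz"))
print("scene rear corners",[np.round(S(ray(d,p,.046)),4) for p in((200+400/6,90+333/6),(200+287/6,90+203/6))],"front",[np.round(S(ray(d,p,.046)),4) for p in((200+612/6,90+262/6),(200+503/6,90+140/6))])
for x in(-.04,-.03,.03,.04):
    ss,v=prof(c,x,.046,.15,.32); print(x,[(round(float(a)*1e3),int(b)) for a,b in zip(ss,v)][::2])
E
```

```text
scene rear corners [array([0.1773, 0.051 ]), array([ 0.1798, -0.047 ])] front [array([0.2813, 0.0557]), array([ 0.2884, -0.0397])]
-0.04 [(150, 128), (154, 127), (158, 123), (162, 123), (166, 123), (170, 117), (174, 93), (178, 143), (182, 176), (186, 178), (190, 177), (194, 178), (198, 177), (202, 176), (206, 176), (210, 176), (214, 176), (218, 176), (222, 176), (226, 177), (230, 177), (234, 177), (238, 177), (242, 178), (246, 177), (250, 176), (254, 178), (258, 179), (262, 176), (266, 176), (270, 177), (274, 177), (278, 176), (282, 176), (286, 180), (290, 183), (294, 183), (298, 182), (302, 182), (306, 182), (310, 181), (314, 182), (318, 182)]
-0.03 [(150, 120), (154, 121), (158, 120), (162, 122), (166, 120), (170, 116), (174, 96), (178, 145), (182, 176), (186, 176), (190, 176), (194, 176), (198, 176), (202, 176), (206, 176), (210, 177), (214, 176), (218, 175), (222, 176), (226, 175), (230, 175), (234, 177), (238, 176), (242, 178), (246, 177), (250, 177), (254, 176), (258, 177), (262, 176), (266, 175), (270, 177), (274, 176), (278, 176), (282, 177), (286, 180), (290, 183), (294, 181
[... 418 characters left out ...]
262, 175), (266, 175), (270, 176), (274, 176), (278, 175), (282, 173), (286, 161), (290, 176), (294, 179), (298, 180), (302, 179), (306, 180), (310, 179), (314, 177), (318, 178)]
0.04 [(150, 123), (154, 124), (158, 124), (162, 124), (166, 122), (170, 116), (174, 102), (178, 152), (182, 174), (186, 175), (190, 175), (194, 177), (198, 176), (202, 176), (206, 175), (210, 175), (214, 176), (218, 176), (222, 177), (226, 176), (230, 176), (234, 177), (238, 176), (242, 175), (246, 175), (250, 175), (254, 175), (258, 175), (262, 176), (266, 174), (270, 175), (274, 175), (278, 174), (282, 176), (286, 183), (290, 181), (294, 182), (298, 181), (302, 183), (306, 182), (310, 184), (314, 182), (318, 183)]
```

The top view puts the tray's edges at 0.177 and 0.286, so its middle is at about 0.231. The mark is at about 0.233, and the tray is at rest and released.

```bash
python3 -c "
from plant import close_job
print(close_job())"
```

```text
the job is handed in; nothing more can be done
None
```

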